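Rebuild the tower of steel kitchen tins on its stand

ROBOT

A 7-joint arm with a two-finger parallel gripper is mounted at the origin on the work surface; the furniture and walls round the work are solid. World frame = base frame: x ahead of the robot, y to its left, z up, the work surface at z = 0. Lengths are in m, angles in rad, forces in N, time in s.
With the tool pointing down it reaches from about 0.425 to 0.875 m from the base axis. Payload 4.7 kg.
Tool frame: the origin (TCP) lies midway between the tips of the shut fingers; the grasp point (between the pads) lies 19 mm behind it; z points along the fingers, y is the line along which they close (so a half turn about z gives the same grasp; the last joint's range is limited). The gripper opens to 87 mm and grips with 3 to 60 N. Pads are 19 mm wide; open, the fingers measure 117 mm over their backs; the gripper's body (75 mm by 190 mm) begins 51 mm behind the grasp point.
Start: joints at [1.228, 0.321, -0.07, 1.45, 0.023, 1.371, -0.057], TCP at [0.227, -0.609, 0.223] pointing down, gripper open.
Joint ranges: [-2.86, 2.86], [-0.3, 2.09], [-1.38, 1.24], [0.06, 2.45], [-1.56, 4.7], [0.09, 2.05], [-2.69, 2.69]. Speed limits (rad/s): [2.57, 2.57, 3.14, 3.14, 3.14, 3.14, 3.14].

INTERFACE

Orientations are given as a rotation vector (axis times angle).
In Python, from bench import ctrl gives the robot as it stands. The module is installed in compiled form; this text tells all that it offers.
- The arm moves only by the shell command python3 -m handwheel 'ROWS' [FORCE]. ROWS is JSON, a list of rows, each a list of 7 numbers: the finger opening in m, from 0 to 0.087, then the shift along the tool's x, y, z in m, then the turn, a rotation vector about the tool's x, y, z in degrees. A call has 1 to 12 rows; each row shifts and turns the commanded pose from where the row before left it, along the tool's axes as they then stand; what a row does not reach is not made up. A row lasts 1/8 s, in which the tool goes at most 62.5 mm and 10.7 degrees, less where a joint would pass 70% of its speed; a pose out of reach is approached as far as the arm can. A call is refused whole if a number of a shift passes 0.0625 or a number of a turn 10.7, either way. A call with a gripper value outside its range is refused whole. The fingers move at their own pace and stop on an object; FORCE is the grip in N (left out, the last holds). Time passes only in rows, so rows that do not move let the fingers close. It gives the time, the measured TCP pose, the force, the opening and the grip force at its end, in the units of the state.
- ctrl.get_state(): the state, without advancing time (a new reading comes with each control period).
- ctrl.get_image(name): name is "scene" or "top" or "wrist"; returns (picture, depth): 420x560x3 uint8, blue, green, red; 420x560 float32, m along the optical axis (not along the pixel's ray), 0 where there is no reading.
- ctrl.camera_info(name): a dict with "intrinsics" (3x3 intrinsics, pixels), "R" (3x3) and "t" (3): a world point X has camera coordinates R X + t. Camera axes: x right, y down, z forward; pixel columns grow to the right and rows downward; lengths in m; the calibration is good to about 2 mm. The wrist camera is an equidistant fisheye: a pixel r from the principal point sees the ray r / f radians off the axis. A picture is of the moment at which its call begins: read the wrist's pose just before it. camera_info takes no time and is no camera call; for the wrist camera it gives the pose at the moment of the call.
- ctrl.close_job(): hands the job in; it is judged then, once.
The state is a dict: "time": time; "joint_positions": joint angles; "qd": joint speeds; "joint_torque": joint torques, N m; "position": TCP position; "tool_rot": TCP orientation; "ft_force": force on the tool from outside, world axes, zero at the start; "torque": the same for the moment, N m; "grip_width": opening from 0.0 (shut) to 1.0 (fully open); "grip_force": force on a finger pad.
Only numpy, scipy, OpenCV 4.12 (cv2) and the standard library are available. Lean on these libraries where they do the work, as an engineer would, in place of code of your own. Each camera call takes 0.05 s, during which the arm holds its last target. There are 200 camera calls.

TASK

Rebuild the tower of plain steel tins on the round wooden stand, from the bottom up: the widest tin into the stand first, then each next smaller tin into the raised rim of the one below, and the tiny tin with the knob on top. Leave the tower standing upright by itself, and leave the printed food tin, the yoghurt pot, the jars and the mug where they are.

Things in the scene. Friction and masses are not known exactly. Their poses are not given: they have to be found in the camera images.
- stand: target: round stand of brown wood, diameter 88 mm, 12 mm high, fixed to the worktop; a lip 6 mm wide surrounds a flat recess 76 mm wide whose floor is 6 mm above the worktop; the widest tin (68 mm) stands in it with 4 mm play all round. Origin: centre of its underside on the worktop, z up.
- tin_big: widest, tallest tin: upright brushed-steel tin, 68 mm wide, 50 mm high; a light wooden lid inset 5 mm below its 2.5 mm rim leaves a recess 63 mm wide in which the second tin (tin_medium) stands with 4 mm play all round, its underside 45 mm above this origin. Grip across the side from above, fingertips 8 mm or more above its foot. Origin: centre of underside; z up. About 0.26 kg.
- tin_medium: second tin: upright brushed-steel tin, 55 mm wide, 44 mm high; a light wooden lid inset 5 mm below its 2.5 mm rim leaves a recess 50 mm wide in which the third tin (tin_small) stands with 4 mm play all round, its underside 39 mm above this origin. Grip across the side from above, fingertips 8 mm or more above its foot. Origin: centre of underside; z up. About 0.17 kg.
- tin_small: third tin: upright brushed-steel tin, 42 mm wide, 38 mm high; a light wooden lid inset 5 mm below its 2.5 mm rim leaves a recess 37 mm wide in which the tiny tin (tin_tiny) stands with 4 mm play all round, its underside 33 mm above this origin. Grip across the side from above, fingertips 8 mm or more above its foot. Origin: centre of underside; z up. About 0.10 kg.
- tin_tiny: the tiny tin, goes on top: round upright brushed-steel tin, diameter 29 mm, steel body 30 mm high, with a 3 mm wooden lid and a 16 mm wide, 14 mm high wooden knob above (47 mm overall). Grip across the steel side from above, fingertips 8 mm or more above its foot. Origin: centre of its underside; z up along its axis. About 0.06 kg.
- food_tin: bystander, not part of the tower: food tin with a printed paper label, diameter 75 mm, 58 mm high, loose on the worktop. Origin: centre of its underside.
- yoghurt: bystander: printed yoghurt pot, diameter 72 mm, 71 mm high, loose on the worktop. Origin: centre of its underside.
- spice: bystander: spice jar with red cap, diameter 45 mm, 106 mm high, loose on the chopping board (22 mm thick). Origin: centre of its underside.
- honey: bystander: honey jar with grey cap, diameter 71 mm, 110 mm high, loose on the chopping board (22 mm thick). Origin: centre of its underside.
- mug: bystander: white dotted mug, 82 mm wide, 114 mm long with its handle, 91 mm high, loose on the chopping board (22 mm thick). Origin: centre of the underside of its bounding box.
Things that resemble listed ones, but are neither listed nor needed, are in the scene too. What is shaped like the tin_tiny but orange is not meant.

How it is judged:
By the outcome, as a careful person would: the job done as asked, in the order asked, and still so for the second after the job is handed in, with the robot touching nothing.
It also fails if it takes over 136 s, if anything falls off the work surface, if the arm or the gripper's body presses on something with over 40 N, if the wrist force passes 120 N, or if a joint passes its speed limit or range.

## Working session

There is one attempt and no reset: what is moved stays moved. The work goes in short steps, Python scripts to look and compute and a shell command to move; the robot and the scene stay as the last step left them, time stands still between calls to the robot, and variables do not carry over. Pictures are saved under pics/ and viewed, at most 14 in all, crops included, and the job is handed in when it is done.

```bash
mkdir -p pics
cat > h.py <<'E'
import numpy as np, cv2
from bench import ctrl
from scipy.spatial.transform import Rotation as Ro
def grab(name):
    ci=ctrl.camera_info(name); im,d=ctrl.get_image(name); np.savez('%s.npz'%name,im=im,d=d,K=ci['intrinsics'],R=ci['R'],t=ci['t']); return im,d,ci
def load(name):
    f=np.load('%s.npz'%name); return f['im'],f['d'],f
def world(name,u,v,d,f):
    K=np.array(f['K'] if 'K' in f else f['intrinsics']);x=(u-K[0,2])/K[0,0];y=(v-K[1,2])/K[1,1]
    if name=='wrist':
        r=np.hypot(x,y)+1e-12; s=np.tan(r)/r; x,y=x*s,y*s
    c=np.stack([x*d,y*d,d*np.ones_like(x)],-1)
    return (c-np.array(f['t']))@np.array(f['R'])
E
python3 - <<'E'
from h import *
for n in ['scene','top','wrist']:
    im,d,ci=grab(n); cv2.imwrite(f'pics/{n}1.png',im)
s=ctrl.get_state();print(s)
print(Ro.from_rotvec(s['tool_rot']).as_matrix().round(3))
E
```

```text
{'time': 0.15, 'joint_positions': array([ 1.22808122,  0.32166165, -0.07008031,  1.45138035,  0.02263524,
        1.37081985, -0.05691463]), 'qd': array([ 0.00072476, -0.00248099, -0.00099421, -0.00296624,  0.0007781 ,
       -0.00059843, -0.00059027]), 'joint_torque': array([ 1.73141839e-04, -4.91793644e+01, -4.04523276e-01, -3.12878287e+01,
       -6.39804988e-02,  4.04607737e-02,  6.78831429e-05]), 'position': array([ 0.22683497, -0.60868813,  0.2217142 ]), 'tool_rot': array([-3.09031418e+00, -5.57279884e-01,  6.01240452e-04]), 'ft_force': array([-0.02146957, -0.43024616,  0.71444961]), 'torque': array([-0.00328744,  0.03243649, -0.01644311]), 'grip_force': 0.0, 'grip_width': 1.0002782438079918}
[[ 0.937  0.349 -0.001]
 [ 0.349 -0.937  0.001]
 [-0.    -0.001 -1.   ]]
```

View pics/top1.png

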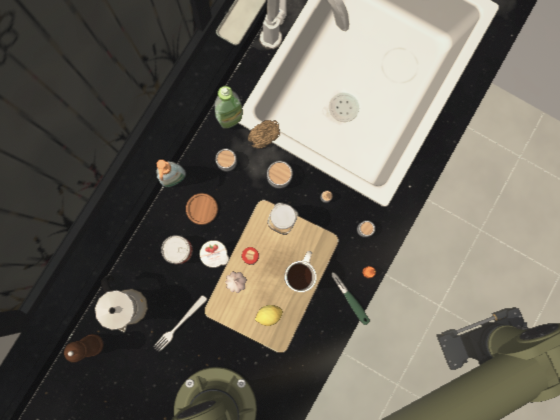

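View pics/scene1.png

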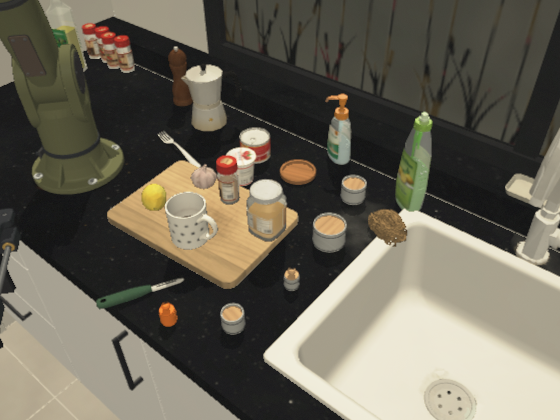

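The top view shows these candidates:
- **Stand:** brown disc at (202,209).
- **Wood-lidded tins:** (280,175) largest, (226,160) and (366,228).
- **Knobbed tins:** steel at (326,197), and the orange decoy at (369,272).
- **Bystanders:** food tin (177,250), yoghurt (213,253).

Next I'll measure each one.

Run:
```python
from h import *
im,d,f=load('top')
vv,uu=np.mgrid[0:420,0:560].astype(float)
W=world('top',uu,vv,d,f)
np.set_printoptions(precision=4,suppress=True)
for n,(u,v,zmin) in dict(stand=(202,209,.004),A=(280,175,.02),B=(226,160,.02),C=(366,228,.02),tiny=(326,197,.02),orange=(369,272,.02),spice=(250,256,.06),honey=(284,218,.08),mug=(300,277,.07),food=(177,250,.03),yog=(213,253,.05)).items():
    w=W[v-26:v+27,u-26:u+27].reshape(-1,3); c=W[v,u]
    m=(np.hypot(*(w[:,:2]-c[:2]).T)<.055)&(w[:,2]>zmin)
    p=w[m]; z=np.percentile(p[:,2],[50,97])
    q=p[p[:,2]>z[1]-.012] if n!='stand' else p
    cc,r=cv2.minEnclosingCircle(q[:,:2].astype(np.float32))
    print(n,c,'med',np.median(q[:,:2],0),'circ',np.array(cc),'d',2*r,'z',z,'reach',np.hypot(*cc), 'ang',np.degrees(np.arctan2(cc[1],cc[0])))
print(np.array(f['R']),np.array(f['K']))
pts=W[5:415:1,:,:]
for v in range(20,420,50): print([tuple(W[v,u].round(2)) for u in range(200,420,50)])
cr=[cv2.resize(im[v-25:v+25,u-25:u+25],(260,260),interpolation=cv2.INTER_CUBIC) for u,v in [(202,209),(280,175),(226,160),(366,228),(326,197),(369,272)]]
cv2.imwrite('pics/crop1.png',np.vstack([np.hstack(cr[:3]),np.hstack(cr[3:])]))
```

```text
stand [0.5475 0.0455 0.0067] med [0.5492 0.0485] circ [0.5486 0.0459] d 0.10801441222429276 z [0.0077 0.0148] reach 0.5504917367057498 ang 4.786101811935353
A [ 0.6399 -0.1739  0.0431] med [ 0.6451 -0.171 ] circ [ 0.6446 -0.1712] d 0.06987091153860092 z [0.0457 0.0526] reach 0.6669054190877558 ang -14.873617572953501
B [ 0.6809 -0.023   0.0443] med [ 0.686  -0.0197] circ [ 0.6862 -0.0206] d 0.05575377866625786 z [0.0399 0.0465] reach 0.686470033943996 ang -1.719495303409539
C [ 0.4938 -0.4139  0.0357] med [ 0.4938 -0.4138] circ [ 0.4937 -0.4138] d 0.04272257164120674 z [0.0341 0.0412] reach 0.6441745295069663 ang -39.96460457874669
tiny [ 0.5789 -0.3021  0.0428] med [ 0.5826 -0.3021] circ [ 0.5844 -0.3044] d 0.024601126089692116 z [0.033  0.0466] reach 0.6589116305427299 ang -27.518964597376428
orange [ 0.3721 -0.4204  0.0353] med [ 0.3721 -0.4219] circ [ 0.3745 -0.4204] d 0.023406248539686203 z [0.0333 0.047 ] reach 0.5630452707023452 ang -48.30235474262178
spice [ 0.4105 -0.0947  0.1297] med [ 0.4131 -0.0923] circ [ 0.4133 -0.0926] d 0.04384300485253334 z [0.1281 0.133 ] reach 0.42
[... 2435 characters left out ...]
p.float64(0.06)), (np.float64(0.38), np.float64(-0.37), np.float64(0.01)), (np.float64(0.39), np.float64(-0.75), np.float64(-0.9))]
[(np.float64(0.24), np.float64(0.04), np.float64(0.01)), (np.float64(0.24), np.float64(-0.09), np.float64(0.02)), (np.float64(0.24), np.float64(-0.23), np.float64(0.0)), (np.float64(0.24), np.float64(-0.37), np.float64(0.0)), (np.float64(0.17), np.float64(-0.75), np.float64(-0.91))]
[(np.float64(0.1), np.float64(0.04), np.float64(0.01)), (np.float64(0.1), np.float64(-0.09), np.float64(-0.0)), (np.float64(0.1), np.float64(-0.23), np.float64(-0.0)), (np.float64(-0.05), np.float64(-0.52), np.float64(-0.91)), (np.float64(-0.05), np.float64(-0.74), np.float64(-0.9))]
```

View pics/crop1.png

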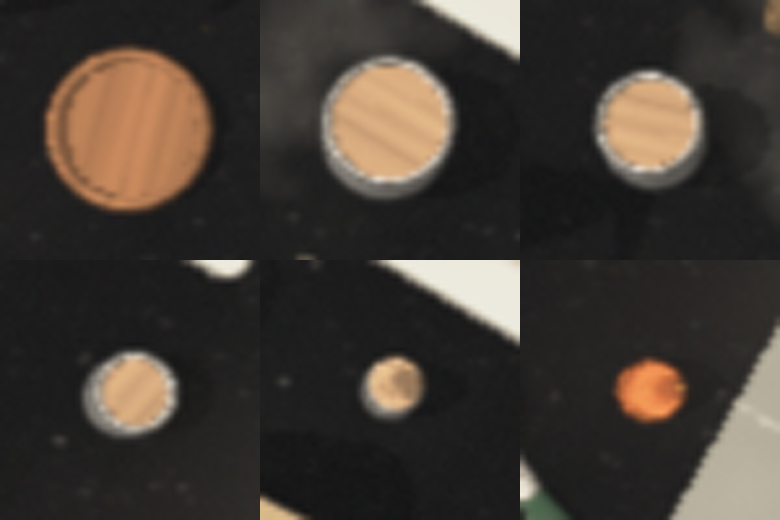

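The crops confirm the choice: plain wood-lidded tins of about 70, 56 and 43 mm, a steel tiny tin with a knob, and the orange lookalike ruled out. I'll turn the tool to yaw 0 and go above the big tin.

```bash
python3 -m handwheel '[[0.087,0,0,0,0,0,10.2],[0.087,0,0,0,0,0,10.2],[0.087,0.042,-0.044,0,0,0,0],[0.087,0.042,-0.044,0,0,0,0],[0.087,0.042,-0.044,0,0,0,0],[0.087,0.042,-0.044,0,0,0,0],[0.087,0.042,-0.044,0,0,0,0],[0.087,0.042,-0.044,0,0,0,0],[0.087,0.042,-0.044,0,0,0,0],[0.087,0.042,-0.044,0,0,0,0],[0.087,0.042,-0.044,0,0,0,0],[0.087,0.040,-0.042,0,0,0,0]]' 30
python3 - <<'E'
from h import *
s=ctrl.get_state();print(Ro.from_rotvec(s['tool_rot']).as_matrix().round(3),s['joint_positions'].round(2))
im,d,ci=grab('wrist');cv2.imwrite('pics/w2.png',im)
# table heights around, stand centre by colour in top
im,d,f=load('top')
vv,uu=np.mgrid[0:420,0:560].astype(float)
h=cv2.cvtColor(im,cv2.COLOR_BGR2HSV);b=cv2.getRectSubPix(im,(60,60),(202,209))
m=((h[...,2]>75)&(h[...,1]>60)).astype(np.uint8);m[:180]=0;m[238:]=0;m[:,:175]=0;m[:,230:]=0
c=max(cv2.findContours(m,0,1)[0],key=cv2.contourArea);e=cv2.fitEllipse(c);print(e)
K,R,t=f['K'],f['R'],f['t']
C=-R.T@t;ray=R.T@np.linalg.inv(K)@[e[0][0],e[0][1],1];print('stand',C+ray*(.011-C[2])/ray[2])
W=world('top',uu,vv,d,f)
print('dispenser',W[172,170],W[165,160]);
for (x,y) in [(.645,-.171),(.686,-.0205),(.584,-.304),(.494,-.414),(.548,.046)]:
    m=(abs(W[...,0]-x)<.06)&(abs(W[...,1]-y)<.12)&(W[...,2]>.06); print(x,y,W[m].max(0) if m.any() else 'clear', W[m].min(0) if m.any() else '')
E
```

```text
time: 1.65
position: [0.6457, -0.1692, 0.2223]
tool_rot: [3.142, 0.001, -0.0]
ft_force: [0.5, -0.0, 0.2]
grip_width: 0.999
grip_force: 0.0
[[ 1.     0.001 -0.   ]
 [ 0.001 -1.    -0.   ]
 [-0.     0.    -1.   ]] [ 0.49  0.38 -0.36  1.39  0.14  1.39 -1.45]
((201.19886779785156, 208.45782470703125), (30.79134178161621, 31.262981414794922), 59.56244659423828)
stand [0.5484225  0.04725905 0.011     ]
dispenser [0.63154538 0.11909603 0.11300328] [0.6363677  0.13303865 0.17659392]
0.645 -0.171 clear 
0.686 -0.0205 [0.74565031 0.09921567 0.08098669] [0.71893151 0.08456191 0.06059705]
0.584 -0.304 [ 0.54563849 -0.18429064  0.13635119] [ 0.52450162 -0.21494506  0.10041507]
0.494 -0.414 clear 
0.548 0.046 [0.60787167 0.16549576 0.16765006] [0.6012239  0.12891188 0.06194138]
```

View pics/w2.png

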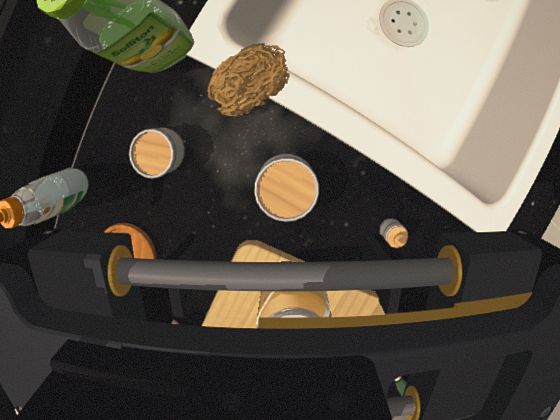

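The wrist view shows the big tin at (287,188), the medium at (155,153), the tiny at (395,235) and the stand partly visible at (135,240). I'll cross-check these with rays.

```bash
cat >> h.py <<'E'
def lid(name,u,v,z,rad=45,lo=(8,60,110),hi=(25,200,255)):
    "centre of the wood-coloured blob at u,v, its ray cut with height z, and diameter"
    im,d,f=load(name); h=cv2.cvtColor(im,cv2.COLOR_BGR2HSV); m=cv2.inRange(h,lo,hi)
    k=np.zeros_like(m); cv2.circle(k,(u,v),rad,255,-1); m=cv2.morphologyEx(m&k,cv2.MORPH_CLOSE,np.ones((3,3)))
    c=max(cv2.findContours(m,0,1)[0],key=cv2.contourArea); e=cv2.fitEllipse(cv2.convexHull(c))
    C=-f['R'].T@f['t']
    def hit(u,v):
        r=world(name,np.float64(u),np.float64(v),1.,f)-C; return C+r*(z-C[2])/r[2]
    p=hit(*e[0]); q=[hit(*x) for x in c[:,0].astype(float)]
    return p.round(4), round(2*np.median(np.linalg.norm(np.array(q)-p,axis=1)),4), np.round(e[0],1)
E
python3 - <<'E'
from h import *
print('wrist A',lid('wrist',287,188,.046)); print('wrist B',lid('wrist',155,153,.039,30))
print('top A',lid('top',280,175,.046,20)); print('top B',lid('top',226,160,.039,16)); print('top C',lid('top',366,228,.034,14))
E
```

```text
wrist A (array([ 0.6455, -0.1706,  0.046 ]), np.float64(0.0617), array([286.2, 188.9]))
wrist B (array([ 0.6863, -0.0194,  0.039 ]), np.float64(0.0483), array([151.7, 153. ]))
top A (array([ 0.6453, -0.1718,  0.046 ]), np.float64(0.0592), array([279.3, 172.9]))
top B (array([ 0.687, -0.021,  0.039]), np.float64(0.0473), array([225.5, 158.3]))
top C (array([ 0.4941, -0.4154,  0.034 ]), np.float64(0.0338), array([366.4, 227.9]))
```

```bash
python3 -m handwheel '[[0.087,0,0.0015,0.05,0,0,0],[0.087,0,0,0.05,0,0,0],[0.087,0,0,0.045,0,0,0],[0.087,0,0,0.03,0,0,0],[0.087,0,0,0.02,0,0,0],[0.087,0,0,0.011,0,0,0],[0.087,0,0,0,0,0,0],[0.05,0,0,0,0,0,0],[0.05,0,0,0,0,0,0],[0.05,0,0,0,0,0,0],[0.05,0,0,0,0,0,0],[0.05,0,0,0,0,0,0]]' 30
```

```text
time: 3.2
position: [0.6454, -0.1719, 0.0176]
tool_rot: [-3.142, -0.001, -0.002]
ft_force: [-1.4, 1.5, 5.3]
grip_width: 0.778
grip_force: 30.0
```

```bash
python3 -m handwheel '[[0.05,0,0,-0.02,0,0,0],[0.05,0,0,-0.03,0,0,0],[0.05,0,0,-0.03,0,0,0],[0.05,0,0,-0.03,0,0,0],[0.05,-0.0275,-0.036,0,0,0,0],[0.05,-0.0275,-0.036,0,0,0,0],[0.05,-0.0275,-0.036,0,0,0,0],[0.05,-0.0275,-0.036,0,0,0,0],[0.05,-0.0275,-0.036,0,0,0,0],[0.05,-0.0275,-0.036,0,0,0,0],[0.05,0,0,0,0,0,-10],[0.05,0,0,0,0,0,-10]]' 30
python3 - <<'E'
from h import *
s=ctrl.get_state();print(Ro.from_rotvec(s['tool_rot']).as_matrix().round(3),s['position'],s['ft_force'])
im,d,ci=grab('wrist');cv2.imwrite('pics/w3.png',im);print(-np.array(ci['R']).T@ci['t'])
E
```

```text
time: 4.7
position: [0.4791, 0.0437, 0.1272]
tool_rot: [3.09, 0.558, 0.001]
ft_force: [-0.6, -0.8, -2.2]
grip_width: 0.771
grip_force: 30.0
[[ 0.937  0.349  0.001]
 [ 0.349 -0.937 -0.001]
 [ 0.     0.002 -1.   ]] [0.47906797 0.04374098 0.12722129] [-0.55726663 -0.77856151 -2.21578296]
[0.54407251 0.06838091 0.28981577]
```

View pics/w3.png

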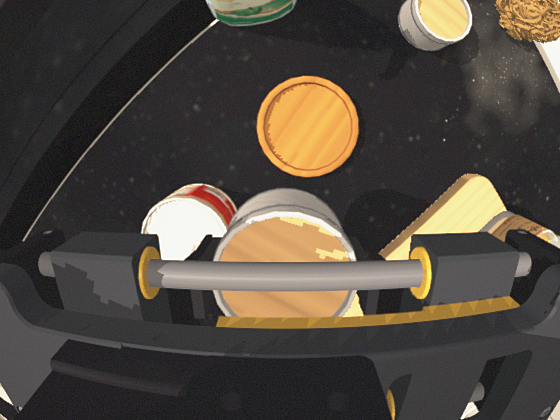

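The wrist view shows the stand clear at (308,126), with the held tin below it at (285,265). I'll fit the stand and check the dispenser's extent.

Run:
```python
from h import *
print(lid('wrist',308,126,.011,62,(3,90,80),(25,255,255)))
im,d,f=load('wrist'); 
im,d,f=load('top');vv,uu=np.mgrid[0:420,0:560].astype(float);W=world('top',uu,vv,d,f)
m=(abs(W[...,0]-.63)<.07)&(abs(W[...,1]-.13)<.06)
for lo,hi in [(.015,.06),(.06,.1),(.1,.14),(.14,.2)]:
    p=W[m&(W[...,2]>lo)&(W[...,2]<hi)];print(lo,p.min(0).round(3),p.max(0).round(3),len(p))
```

```text
(array([0.5488, 0.049 , 0.011 ]), np.float64(0.0878), array([307.2, 125.9]))
0.015 [0.56  0.073 0.015] [0.699 0.19  0.06 ] 264
0.06 [0.563 0.1   0.06 ] [0.7  0.19 0.1 ] 778
0.1 [0.618 0.105 0.1  ] [0.663 0.159 0.14 ] 177
0.14 [0.601 0.121 0.142] [0.651 0.144 0.18 ] 114
```

```bash
python3 -m handwheel '[[0.05,0,0,0,0,0,10],[0.05,0.023,0.0026,0,0,0,0],[0.05,0.023,0.0026,0,0,0,0],[0.05,0.0234,0.0027,0,0,0,0],[0.05,0,0,0.03,0,0,0],[0.05,0,0,0.03,0,0,0],[0.05,0,0,0.025,0,0,0],[0.05,0,0,0,0,0,0],[0.05,0,0,0,0,0,0]]' 30
```

```text
time: 5.88
position: [0.55, 0.0478, 0.0427]
tool_rot: [3.129, 0.273, 0.002]
ft_force: [-0.3, 0.0, -1.8]
grip_width: 0.773
grip_force: 30.0
```

```bash
python3 -m handwheel '[[0.05,-0.001,-0.001,0.006,0,0,0],[0.05,0,0,0.006,0,0,0],[0.05,0,0,0.004,0,0,0],[0.05,0,0,0.0025,0,0,0],[0.05,0,0,0,0,0,0]]' 30
```

```text
time: 6.5
position: [0.5478, 0.0487, 0.0236]
tool_rot: [3.129, 0.275, -0.001]
ft_force: [-3.0, -0.1, 5.0]
grip_width: 0.775
grip_force: 30.0
```

```bash
python3 -m handwheel '[[0.087,0,0,0,0,0,0],[0.087,0,0,0,0,0,0],[0.087,0,0,-0.02,0,0,0],[0.087,0,0,-0.04,0,0,0],[0.087,0,0,-0.05,0,0,0],[0.087,0,0,-0.05,0,0,0]]' 30
python3 - <<'E'
from h import *
im,d,f=load('top');vv,uu=np.mgrid[0:420,0:560].astype(float);W=world('top',uu,vv,d,f)
m=(uu>205)&(uu<250)&(vv>80)&(vv<132)
for lo,hi in [(.015,.08),(.08,.14),(.14,.19),(.19,.25)]:
    p=W[m&(W[...,2]>lo)&(W[...,2]<hi)];print(lo,p.min(0).round(3),p.max(0).round(3),len(p)) if len(p) else 0
im,d,ci=grab('wrist');cv2.imwrite('pics/w4.png',im)
E
```

```text
time: 7.25
position: [0.5482, 0.049, 0.1861]
tool_rot: [3.129, 0.276, 0.003]
ft_force: [1.5, -0.4, -0.0]
grip_width: 1.002
grip_force: 0.0
0.015 [ 0.778 -0.085  0.015] [0.919 0.038 0.08 ] 488
0.08 [ 0.778 -0.066  0.08 ] [0.895 0.024 0.14 ] 222
0.14 [ 0.782 -0.062  0.14 ] [0.832 0.002 0.19 ] 251
0.19 [ 0.789 -0.052  0.19 ] [ 0.828 -0.009  0.248] 249
```

View pics/w4.png

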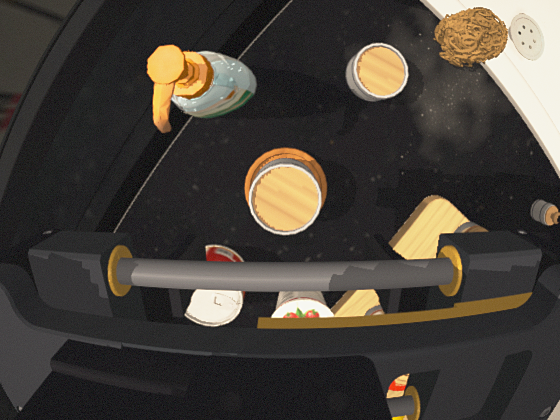

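The big tin sits inside the stand, with its lid at (286,198). The medium tin is at (379,70). I'll compute both positions and the shift at yaw 30.

```bash
cat >> h.py <<'E'
def shift(p,yaw=None):
    s=ctrl.get_state(); R=Ro.from_rotvec(s['tool_rot']).as_matrix()
    y=np.degrees(np.arctan2(R[1,0],R[0,0])); 
    if yaw is None: yaw=y
    a=np.radians(yaw); dx,dy=np.array(p[:2])-s['position'][:2]
    print('yaw now %.1f -> %.1f; tx %.4f ty %.4f  z now %.4f'%(y,yaw,dx*np.cos(a)+dy*np.sin(a),dx*np.sin(a)-dy*np.cos(a),s['position'][2]))
E
python3 - <<'E'
from h import *
print('big',lid('wrist',286,198,.051,50)); b=lid('wrist',379,70,.039,33);print('med',b)
shift(b[0],30)
E
```

```text
big (array([0.5477, 0.0489, 0.051 ]), np.float64(0.0618), array([284.7, 198.4]))
med (array([ 0.6866, -0.0199,  0.039 ]), np.float64(0.0486), array([380.1,  70.4]))
yaw now 10.1 -> 30.0; tx 0.0816 ty 0.1275  z now 0.1935
```

```bash
python3 -m handwheel '[[0.087,0,0,0,0,0,-10],[0.087,0,0,0,0,0,-10],[0.087,0.027,0.0425,0,0,0,0],[0.087,0.027,0.0425,0,0,0,0],[0.087,0.0275,0.0425,0,0,0,0],[0.087,0,0,0,0,0,0]]'; python3 -c "
from h import *
shift((.6866,-.0201))"
```

```text
time: 8.05
position: [0.6846, -0.0244, 0.1822]
tool_rot: [3.036, 0.807, 0.0]
ft_force: [-0.0, 0.5, 0.1]
grip_width: 0.995
grip_force: 0.0
yaw now 29.8 -> 29.8; tx 0.0038 ty -0.0027  z now 0.1822
```

```bash
python3 -m handwheel '[[0.087,0.0038,-0.0027,0.03,0,0,0],[0.087,0,0,0.045,0,0,0],[0.087,0,0,0.04,0,0,0],[0.087,0,0,0.025,0,0,0],[0.087,0,0,0.015,0,0,0],[0.087,0,0,0.011,0,0,0],[0.04,0,0,0,0,0,0],[0.04,0,0,0,0,0,0],[0.04,0,0,0,0,0,0],[0.04,0,0,0,0,0,0],[0.04,0,0,0,0,0,0],[0.04,0,0,0,0,0,0]]' 25
```

```text
time: 9.55
position: [0.6853, -0.0174, 0.0179]
tool_rot: [3.033, 0.813, 0.003]
ft_force: [1.3, -2.1, 3.1]
grip_width: 0.629
grip_force: 25.0
```

```bash
python3 -m handwheel '[[0.04,0,0,-0.025,0,0,0],[0.04,0,0,-0.035,0,0,0],[0.04,0,0,-0.035,0,0,0],[0.04,0,0,-0.03,0,0,10],[0.04,0,0,0,0,0,9.8],[0.04,-0.031,-0.0223,0,0,0,0],[0.04,-0.031,-0.0223,0,0,0,0],[0.04,-0.031,-0.0223,0,0,0,0],[0.04,-0.031,-0.0223,0,0,0,0],[0.04,0,0,0,0,0,0],[0.04,0,0,0,0,0,0]]'; python3 -c "
from h import *
shift((.5477,.0489))
im,d,ci=grab('wrist');cv2.imwrite('pics/w5.png',im)"
```

```text
time: 10.92
position: [0.5464, 0.049, 0.1416]
tool_rot: [3.129, 0.281, -0.001]
ft_force: [0.0, -0.5, -2.5]
grip_width: 0.627
grip_force: 25.0
yaw now 10.3 -> 10.3; tx 0.0013 ty 0.0004  z now 0.1416
```

```bash
python3 -m handwheel '[[0.04,0.0013,0,0.02,0,0,0],[0.04,0,0,0.02,0,0,0],[0.04,0,0,0.015,0,0,0],[0.04,0,0,0.006,0,0,0],[0.04,0,0,0,0,0,0]]';  python3 -m handwheel '[[0.04,0,0,0.004,0,0,0],[0.04,0,0,0.004,0,0,0],[0.04,0,0,0.003,0,0,0],[0.04,0,0,0,0,0,0],[0.04,0,0,0,0,0,0]]'
```

```text
time: 11.6
position: [0.5479, 0.0493, 0.0808]
tool_rot: [-3.129, -0.28, 0.001]
ft_force: [-0.1, 0.0, -2.0]
grip_width: 0.628
grip_force: 25.0
time: 12.22
position: [0.5478, 0.0494, 0.0701]
tool_rot: [3.129, 0.28, 0.0]
ft_force: [0.5, 0.0, -1.7]
grip_width: 0.627
grip_force: 25.0
```

```bash
python3 -m handwheel '[[0.04,0,0,0.0015,0,0,0],[0.04,0,0,0,0,0,0]]';  python3 -m handwheel '[[0.087,0,0,0,0,0,0],[0.087,0,0,0,0,0,0],[0.087,0,0,-0.02,0,0,0],[0.087,0,0,-0.03,0,0,0],[0.087,0,0,-0.04,0,0,0],[0.087,0,0,-0.02,0,0,0],[0.087,0,0,0,0,0,0]]'
python3 -c "
from h import *
im,d,ci=grab('wrist');cv2.imwrite('pics/w6.png',im[:300])"
```

```text
time: 12.48
position: [0.548, 0.0494, 0.0689]
tool_rot: [3.129, 0.281, 0.001]
ft_force: [0.1, 0.9, 0.2]
grip_width: 0.631
grip_force: 25.0
time: 13.35
position: [0.5491, 0.0496, 0.1803]
tool_rot: [3.129, 0.28, 0.006]
ft_force: [0.5, -0.7, -0.3]
grip_width: 0.999
grip_force: 0.0
```

View pics/w6.png

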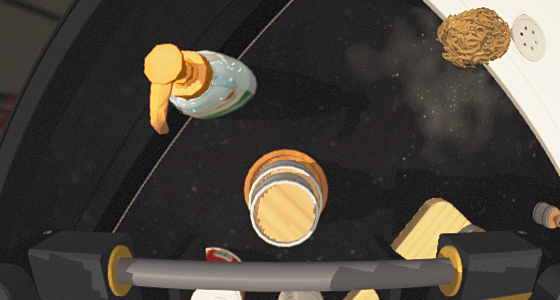

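The medium tin is seated on the big one, with its lid at (286,212). The small tin is next.

```bash
python3 -c "
from h import *
print(lid('wrist',286,212,.09,48))
shift((.494,-.4145))"
```

```text
(array([0.5475, 0.0496, 0.09  ]), np.float64(0.0489), array([284.3, 212.5]))
yaw now 10.2 -> 10.2; tx -0.1356 ty 0.4469  z now 0.1787
```

Stop 30 mm short so the wrist camera can confirm the position.

```bash
python3 -m handwheel '[[0.087,-0.008,0.025,0,0,0,0],[0.087,-0.015,0.048,0,0,0,0],[0.087,-0.016,0.053,0,0,0,0],[0.087,-0.016,0.053,0,0,0,0],[0.087,-0.016,0.053,0,0,0,0],[0.087,-0.016,0.053,0,0,0,0],[0.087,-0.016,0.053,0,0,0,0],[0.087,-0.016,0.053,0,0,0,0],[0.087,-0.0165,0.044,0,0,0,0],[0.087,0,0.012,0,0,0,0],[0.087,0,0,0,0,0,0],[0.087,0,0,0,0,0,0]]'; python3 -c "
from h import *
im,d,ci=grab('wrist');cv2.imwrite('pics/w7.png',im[:300])
shift((.494,-.4145))"
```

```text
time: 14.9
position: [0.4948, -0.4121, 0.1779]
tool_rot: [-3.127, -0.285, 0.0]
ft_force: [-0.1, -0.0, 0.3]
grip_width: 1.002
grip_force: 0.0
yaw now 10.4 -> 10.4; tx -0.0013 ty 0.0021  z now 0.1782
```

View pics/w7.png

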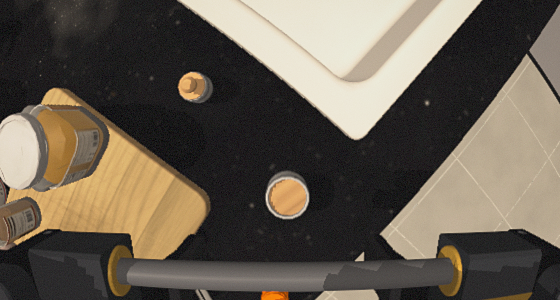

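The small tin is at (288,198), the tiny tin at (192,87) and the orange decoy at (272,296).

```bash
python3 -c "
from h import *
c=lid('wrist',288,198,.034,30);print(c);shift(c[0]);print(lid('wrist',192,87,.033,24),lid('wrist',187,86,.047,9))"
```

```text
(array([ 0.4938, -0.4143,  0.034 ]), np.float64(0.0356), array([287. , 196.9]))
yaw now 10.4 -> 10.4; tx -0.0015 ty 0.0018  z now 0.1782
(array([ 0.5851, -0.3043,  0.033 ]), np.float64(0.0265), array([191.2,  85.5])) (array([ 0.5832, -0.3047,  0.047 ]), np.float64(0.0162), array([187.,  86.]))
```

```bash
python3 -m handwheel '[[0.087,-0.0015,0.002,0.03,0,0,0],[0.087,0,0,0.045,0,0,0],[0.087,0,0,0.04,0,0,0],[0.087,0,0,0.025,0,0,0],[0.087,0,0,0.012,0,0,0],[0.087,0,0,0.0095,0,0,0],[0.03,0,0,0,0,0,0],[0.03,0,0,0,0,0,0],[0.03,0,0,0,0,0,0],[0.03,0,0,0,0,0,0],[0.03,0,0,0,0,0,0],[0.03,0,0,0,0,0,0]]' 20
```

```text
time: 16.45
position: [0.4929, -0.4167, 0.0172]
tool_rot: [-3.129, -0.281, 0.0]
ft_force: [0.1, 1.4, 0.3]
grip_width: 0.473
grip_force: 20.0
```

```bash
python3 -m handwheel '[[0.03,0,0,-0.025,0,0,0],[0.03,0,0,-0.045,0,0,0],[0.03,0,0,-0.05,0,0,0],[0.03,0,0,-0.04,0,0,0],[0.03,0,0,-0.025,0,0,0],[0.03,0.0079,-0.0248,0,0,0,0]]' && python3 -m handwheel '[[0.03,0.013,-0.043,0,0,0,0],[0.03,0.015,-0.049,0,0,0,0],[0.03,0.016,-0.053,0,0,0,0],[0.03,0.016,-0.053,0,0,0,0],[0.03,0.016,-0.053,0,0,0,0],[0.03,0.016,-0.053,0,0,0,0],[0.03,0.016,-0.05,0,0,0,0],[0.03,0.013,-0.04,0,0,0,0],[0.03,0.009,-0.03,0,0,0,0],[0.03,0,0,0,0,0,0],[0.03,0,0,0,0,0,0]]'; python3 -c "
from h import *
shift((.5475,.0496))"
```

```text
time: 17.2
position: [0.4961, -0.3933, 0.204]
tool_rot: [3.126, 0.273, 0.004]
ft_force: [0.5, -0.7, -1.5]
grip_width: 0.473
grip_force: 20.0
time: 18.58
position: [0.5474, 0.0494, 0.2006]
tool_rot: [3.128, 0.282, -0.004]
ft_force: [0.1, 0.1, -1.5]
grip_width: 0.476
grip_force: 20.0
yaw now 10.3 -> 10.3; tx 0.0001 ty -0.0001  z now 0.2006
```

Aligned. I'll descend from .2006 to about .107.

```bash
python3 -m handwheel '[[0.03,0,0,0.025,0,0,0],[0.03,0,0,0.03,0,0,0],[0.03,0,0,0.02,0,0,0],[0.03,0,0,0.008,0,0,0],[0.03,0,0,0.004,0,0,0],[0.03,0,0,0.003,0,0,0],[0.03,0,0,0.0025,0,0,0],[0.03,0,0,0,0,0,0],[0.03,0,0,0,0,0,0]]'
```

```text
time: 19.7
position: [0.5489, 0.0494, 0.1098]
tool_rot: [3.129, 0.281, 0.001]
ft_force: [-0.1, -0.1, -1.1]
grip_width: 0.477
grip_force: 20.0
```

```bash
python3 -m handwheel '[[0.03,-0.0012,0,0,0,0,0],[0.03,0,0,0.0018,0,0,0],[0.03,0,0,0.0008,0,0,0],[0.03,0,0,0,0,0,0]]'
```

```text
time: 20.2
position: [0.5475, 0.0491, 0.1071]
tool_rot: [3.129, 0.28, -0.0]
ft_force: [-2.0, 0.0, 1.5]
grip_width: 0.477
grip_force: 20.0
```

```bash
python3 -m handwheel '[[0.087,0,0,0,0,0,0],[0.087,0,0,0,0,0,0],[0.087,0,0,-0.015,0,0,0],[0.087,0,0,-0.03,0,0,0],[0.087,0,0,-0.03,0,0,0],[0.087,0,0,-0.018,0,0,0],[0.087,0,0,0,0,0,0],[0.087,0,0,0,0,0,0]]'
python3 -c "
from h import *
im,d,ci=grab('wrist');cv2.imwrite('pics/w8.png',im[:300]);shift((.5838,-.3045))"
```

```text
time: 21.2
position: [0.5469, 0.049, 0.1989]
tool_rot: [3.129, 0.28, -0.003]
ft_force: [-0.5, -0.3, -0.2]
grip_width: 0.996
grip_force: 0.0
yaw now 10.2 -> 10.2; tx -0.0264 ty 0.3544  z now 0.1986
```

View pics/w8.png

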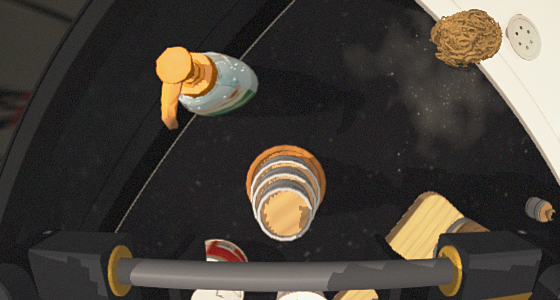

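The three tins are stacked concentrically, with the small lid at (286,215). Now the tiny tin, with yaw turned to about -20 to keep the gripper body clear of the honey jar.

```bash
python3 -m handwheel '[[0.087,-0.0026,0.0354,0,0,0,0],[0.087,-0.004,0.053,0,0,0,0],[0.087,-0.004,0.053,0,0,0,0],[0.087,-0.004,0.053,0,0,0,0],[0.087,-0.004,0.053,0,0,0,0],[0.087,-0.004,0.053,0,0,0,0],[0.087,-0.0038,0.054,0,0,0,0],[0.06,0,0,0.02,0,0,10],[0.06,0,0,0.02,0,0,10],[0.06,0,0,0.02,0,0,10],[0.06,0,0,0,0,0,0],[0.06,0,0,0,0,0,0]]'
python3 -c "
from h import *
print(lid('wrist',286,215,.123,40))
im,d,ci=grab('wrist');cv2.imwrite('pics/w9.png',im[:300]);shift((.5838,-.3045))"
```

```text
time: 22.75
position: [0.5847, -0.3042, 0.14]
tool_rot: [-3.096, 0.534, 0.0]
ft_force: [0.6, 0.2, -0.4]
grip_width: 0.692
grip_force: 0.0
(array([0.5485, 0.0495, 0.123 ]), np.float64(0.0358), array([284.5, 212.9]))
yaw now -19.6 -> -19.6; tx -0.0011 ty 0.0005  z now 0.1406
```

View pics/w9.png

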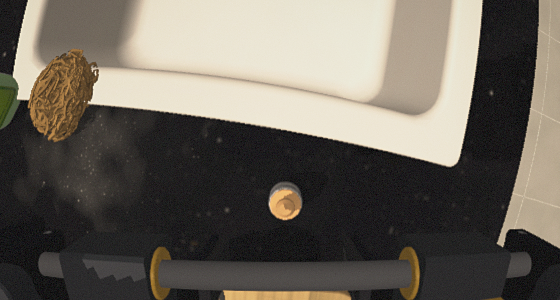

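```bash
python3 -c "
from h import *
c=lid('wrist',286,202,.036,26);print(c);shift(c[0])"
```

```text
(array([ 0.5861, -0.3045,  0.036 ]), np.float64(0.0263), array([284.8, 204.1]))
yaw now -19.6 -> -19.6; tx 0.0011 ty -0.0003  z now 0.1406
```

```bash
python3 -m handwheel '[[0.06,0.0007,0,0.025,0,0,0],[0.06,0,0,0.035,0,0,0],[0.06,0,0,0.03,0,0,0],[0.06,0,0,0.02,0,0,0],[0.06,0,0,0.011,0,0,0],[0.06,0,0,0.006,0,0,0],[0.02,0,0,0,0,0,0],[0.02,0,0,0,0,0,0],[0.02,0,0,0,0,0,0],[0.02,0,0,0,0,0,0],[0.02,0,0,0,0,0,0]]' 15
```

```text
time: 24.18
position: [0.5854, -0.3047, 0.0134]
tool_rot: [3.095, -0.539, 0.001]
ft_force: [-0.4, 1.1, 1.6]
grip_width: 0.33
grip_force: 15.0
```

```bash
python3 -m handwheel '[[0.02,0,0,-0.025,0,0,0],[0.02,0,0,-0.045,0,0,0],[0.02,0,0,-0.05,0,0,0],[0.02,0,0,-0.05,0,0,0],[0.02,0,0,-0.03,0,0,0]]' && python3 -m handwheel '[[0.02,-0.012,-0.025,0,0,0,0],[0.02,-0.02,-0.042,0,0,0,0],[0.02,-0.024,-0.05,0,0,0,0],[0.02,-0.024,-0.05,0,0,0,0],[0.02,-0.024,-0.05,0,0,0,0],[0.02,-0.024,-0.05,0,0,0,0],[0.02,-0.0161,-0.034,0,0,0,0],[0.02,-0.01,-0.02,0,0,0,0],[0.02,0,0,0,0,0,0],[0.02,0,0,0,0,0,0]]'; python3 -c "
from h import *
shift((.548,.0495))"
```

```text
time: 24.8
position: [0.586, -0.3049, 0.2161]
tool_rot: [3.094, -0.539, 0.005]
ft_force: [0.3, 0.4, -0.5]
grip_width: 0.325
grip_force: 15.0
time: 26.05
position: [0.5488, 0.048, 0.2128]
tool_rot: [3.094, -0.541, 0.0]
ft_force: [0.2, 0.7, 0.1]
grip_width: 0.328
grip_force: 15.0
yaw now -19.8 -> -19.8; tx -0.0013 ty -0.0012  z now 0.2128
```

Descend from .2128 to about .139, then in small steps.

```bash
python3 -m handwheel '[[0.02,-0.0013,-0.0012,0.02,0,0,0],[0.02,0,0,0.025,0,0,0],[0.02,0,0,0.015,0,0,0],[0.02,0,0,0.008,0,0,0],[0.02,0,0,0.004,0,0,0],[0.02,0,0,0.002,0,0,0],[0.02,0,0,0,0,0,0],[0.02,0,0,0,0,0,0]]'
```

```text
time: 27.05
position: [0.5482, 0.0513, 0.1394]
tool_rot: [-3.095, 0.539, -0.001]
ft_force: [0.3, -0.3, -0.8]
grip_width: 0.328
grip_force: 15.0
```

```bash
python3 -m handwheel '[[0.02,0.0005,0.0015,0,0,0,0],[0.02,0,0,0.0015,0,0,0],[0.02,0,0,0.0013,0,0,0],[0.02,0,0,0,0,0,0],[0.02,0,0,0,0,0,0]]'
```

```text
time: 27.68
position: [0.5479, 0.0495, 0.1363]
tool_rot: [3.095, -0.539, 0.0]
ft_force: [-0.8, -0.4, 1.4]
grip_width: 0.328
grip_force: 15.0
```

Contact came at the expected height (.1364), so I'll release to a modest opening, retreat upward and look.

```bash
python3 -m handwheel '[[0.06,0,0,0,0,0,0],[0.06,0,0,0,0,0,0],[0.06,0,0,-0.015,0,0,0],[0.06,0,0,-0.03,0,0,0],[0.06,0,0,-0.04,0,0,0],[0.06,0,0,-0.03,0,0,0],[0.06,-0.03,0.03,0,0,0,0],[0.06,-0.03,0.03,0,0,0,0],[0.06,0,0,0,0,0,0],[0.06,0,0,0,0,0,0]]'
python3 -c "
from h import *
im,d,ci=grab('wrist');im2,d,ci=grab('scene')
cv2.imwrite('pics/end.png',np.hstack([cv2.resize(im2[60:240,150:400],(500,360)),im[60:420,130:430]]))"
```

```text
time: 28.92
position: [0.4719, 0.0139, 0.2522]
tool_rot: [-3.095, 0.538, -0.004]
ft_force: [-0.6, 0.1, 0.7]
grip_width: 0.687
grip_force: 0.0
```

View pics/end.png

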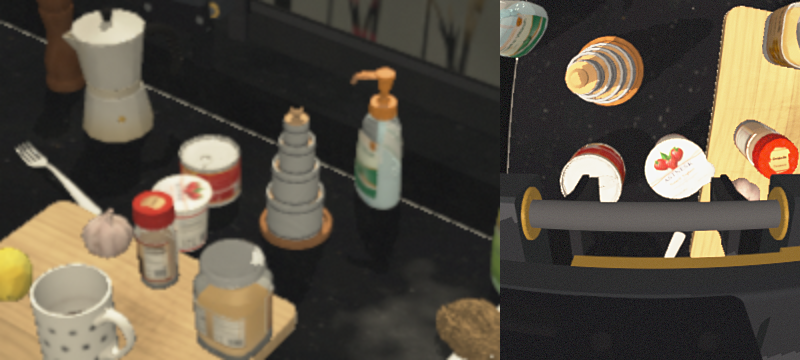

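The tower of four tins stands upright on the stand at (295,190), and the food tin, yoghurt pot, jars and mug are undisturbed. The gripper is clear, so I'm handing it in.

```bash
python3 -c "
from bench import ctrl
print(ctrl.close_job())"
```

```text
the job is handed in; nothing more can be done
None
```

The four steel tins are stacked in order on the stand, the tower was upright and free of the gripper in the last picture, the bystanders look untouched, and the job is handed in at about 29 s (no verdict was returned).

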